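# Lock the router table's insert ring with its two-pin spanner

### The job

Lock the round insert ring of the router table: lift the push block off it and stand it lengthwise on the rubber mat, take the two-pin spanner from the tray, set both of its pins fully into the ring's two holes and turn the ring clockwise (seen from above) as far as it goes. Then lift the spanner out and lay it back in the tray, pins down and clear of the tray's edge. Turn the ring only with the spanner, and do not disturb anything else on the bench.

Things in the scene. Friction and masses are not known exactly. Their poses are not given: they have to be found in the camera images.
- router_top: Fixed router table top, a grey laminate-faced board 38 mm thick lying on the bench, placed differently each time. Origin: on the bench, under the axis of the insert ring; x points to the fence, y left along it, z up. The board spans x -170 to +200 mm, y -200 to +200 mm. An aluminium plate 200 (x) x 240 (y) mm is let in flush round the ring.
- fence (a point): Middle of the upper front edge of the router table's fence, 100 mm above the bench, 96 mm from the ring's axis. Axes as router_top. The fence runs along y, 390 mm long; at its ends, at y +-160 to +-232 mm, stand two dark bent holdfasts 125 mm high above the bench whose feet press on the board at x -63 mm, y +-177 mm from this point.
- ring (a joint): Angle (rad) of the steel insert ring (97 mm across, 53 mm opening, flush with the plate, axis vertical through the origin of router_top). Grows as the ring turns clockwise seen from above, from 0 to a hard stop at 0.80 (locked: the dark line on the ring meets the one on the plate). Starts at 0 to 0.3. Turning takes about 0.3 N m; it stays where it is left.
- hole_a (a point): Centre of the mouth of one spanner hole of the ring, 38 mm above the bench. The two holes are round, 11 mm across, right through the ring (9.5 mm, free space below), 37.5 mm either side of the ring's axis. This frame turns with the ring: z up, y from hole_b to hole_a; its -x side faces the robot, away from the fence.
- hole_b (a point): Centre of the mouth of the other spanner hole, 75 mm from hole_a; same axes as hole_a.
- spanner_grip (a point): Centre of the handle of the two-pin spanner (steel fork on a dark wooden handle, 177 mm long, 0.3 kg). x along the handle to the fork, y across, z away from the pins' tips. Handle 24 mm wide (y), 24 mm high (z), 98 mm long. The line between the pins lies 116 mm ahead (+x), their tips 30 mm below (-z). It lies in the tray pins down, the fork end tilted up 0.11 rad.
- pin_a (a point): Tip of the spanner's pin on the +y side, 37.5 mm from the middle line; axes as spanner_grip. Each pin is 8 mm across, 12 mm long, its tip tapered to 4 mm, below a 16 mm wide shoulder that comes to rest on the ring: a seated tip is 12 mm below the ring's face, the handle's underside 6 mm above it. The fork spans 99 mm in y.
- pin_b (a point): Tip of the spanner's pin on the -y side, 75 mm from pin_a; axes as spanner_grip. Either pin fits either hole.
- block_handle (a point): Centre of the wooden handle bar of the push block, 78 mm above its underside. The block is a plywood base 180 (x) x 75 (y) x 18 mm with a rubber sole, carrying the bar 130 (x) x 30 (y) x 28 (z) mm on two posts; 0.35 kg. x runs along the block, z up. It stands on the ring at the start, on the router table's top (38 mm above the bench).
- mat: Fixed black rubber mat on the bench, 250 (x) x 130 (y) x 4 mm, at one side of the router table (left or right). Origin: centre of its underside, on the bench; x lengthwise.
- tray: Fixed plywood tray on the bench on the other side, 270 (x) x 200 (y) x 22 mm outside, walls and floor 6 mm thick. Origin: centre of its underside, on the bench; x lengthwise.
- wrench: Bystander: flat steel collet wrench 190 mm long, 38 mm wide, 8 mm thick, lying lengthwise in the tray along its +y wall (centre at about y +74 mm of the tray). Origin: centre of its underside.
- offcut: Bystander: mahogany offcut 75 x 28 x 22 mm on the router table's board, near its front left corner. Origin: centre of its underside.
- bench_plane: Bystander: hand plane 240 mm long, 58 mm wide, 105 mm high, on the bench left of the robot. Origin: centre of its sole.
- glue: Bystander: white glue bottle 60 mm across, 170 mm high, on the bench right of the robot. Origin: centre of its underside.
- mallet: Bystander: wooden mallet 300 mm long, head 125 mm wide and 60 mm high, at the right side of the bench. Origin: on its underside, about the middle of its length.

How it is judged (in metres and radians):
On the way, in this order (a step that is already met when the one before it is completed fails the run):
1. both pins of the spanner stand in the ring's two holes (at least 5 mm deep) before the ring has been turned past 0.45 rad (((z of pin_a in the frame of hole_a below -0.005 m and horizontal distance between pin_a and hole_a below 0.004 m and z of pin_b in the frame of hole_b below -0.005 m and horizontal distance between pin_b and hole_b below 0.004 m) or (z of pin_a in the frame of hole_b below -0.005 m and horizontal distance between pin_a and hole_b below 0.004 m and z of pin_b in the frame of hole_a below -0.005 m and horizontal distance between pin_b and hole_a below 0.004 m)) and value of joint ring below 0.45 rad), for 0.1 s.
2. the ring is turned to its stop (over 0.76 rad) with both pins still in the holes (((z of pin_a in the frame of hole_a below -0.005 m and horizontal distance between pin_a and hole_a below 0.004 m and z of pin_b in the frame of hole_b below -0.005 m and horizontal distance between pin_b and hole_b below 0.004 m) or (z of pin_a in the frame of hole_b below -0.005 m and horizontal distance between pin_a and hole_b below 0.004 m and z of pin_b in the frame of hole_a below -0.005 m and horizontal distance between pin_b and hole_a below 0.004 m)) and value of joint ring above 0.76 rad), for 0.1 s.
At the end, for the whole second after the job is handed in: Ring at its stop (over 0.75 rad); block upright on the mat, within 50 mm lengthwise, 45 mm across and 0.3 rad of the mat's centre line; spanner pins down (within 0.2 rad), wholly inside the tray's walls, handle under 45 mm high; bystanders within 30 mm of their starts (value of joint ring above 0.75 rad and x of block_handle in the frame of mat between -0.05 and 0.05 m and y of block_handle in the frame of mat between -0.045 and 0.045 m and height (world z) of block_handle between 0.074 and 0.09 m and angle between block_handle's own z axis and vertical below 0.1 rad and angle between the x axis of block_handle and the x axis of mat, either way round below 0.3 rad and x of spanner_grip in the frame of tray between -0.12 and 0.12 m and y of pin_a in the frame of tray between -0.095 and 0.095 m and x of pin_a in the frame of tray between -0.13 and 0.13 m and y of pin_b in the frame of tray between -0.095 and 0.095 m and x of pin_b in the frame of tray between -0.13 and 0.13 m and y of spanner_grip in the frame of tray between -0.083 and 0.083 m and height (world z) of spanner_grip below 0.045 m and angle between spanner_grip's own z axis and vertical below 0.2 rad and distance of each of wrench, offcut, bench_plane, glue, mallet from where it was at the start of the episode below 0.03 m); the robot touches nothing.
It fails at once if a finger pushes the ring directly (over 3 N): it is turned with the spanner only (contact force between the fingers and ring above 3 N).
It fails at once if a bystander is pushed more than 30 mm or knocked over (distance of any of wrench, offcut, bench_plane, glue, mallet from where it was at the start of the episode above 0.03 m or angle between glue's own z axis and vertical above 0.5 rad).
It also fails if it takes over 72 s, if anything falls off the work surface, if the arm or the gripper's body presses on something with over 40 N, if the wrist force passes 120 N, or if a joint passes its speed limit or range.

### The arm

A 6-joint arm with a two-finger parallel gripper is mounted at the origin on the work surface. World frame = base frame: x ahead of the robot, y to its left, z up, the work surface at z = 0. Lengths are in m, angles in degrees, forces in N, time in s.
With the tool pointing down it reaches from about 0.275 to 0.775 m from the base axis. Payload 14.6 kg.
Tool frame: the origin (TCP) lies midway between the tips of the shut fingers; the grasp point (between the pads) lies robot.grasp_offset behind it (robot.grasp_offset is the distance from the TCP to the grasp point, in m); z points along the fingers, x is the direction in which the jaws open and shut, and the axes are right-handed (so a half turn about z gives the same grasp; the last joint's range is limited). The gripper opens to 85 mm and grips with 20 to 120 N. Pads are 22 mm wide; open, the fingers measure 114 mm over their backs; the gripper's body (76 mm by 85 mm) begins 54 mm behind the grasp point. The pads swing forward as they close: fully open they stand 13 mm farther back than shut.
Start: joints at [-77.939, 15.075, -2.767, 72.158, 0, 81.102], TCP at [0.188, -0.49, 0.231] pointing down, gripper open.
Joint ranges: [-151.79, 151.79], [-50.71, 97.33], [-67.44, 78.34], [-121.81, 120.89], [-77.56, 73.72], [-180, 180]. Speed limits (degrees/s): [108.29, 108.29, 147.25, 159.86, 180, 180].

### API

Orientations are given as [roll, pitch, yaw] about the fixed x, y, z axes, in that order (R = Rz(yaw) Ry(pitch) Rx(roll)).
In Python, from rig import robot gives the robot as it stands. The module is installed in compiled form; this text tells all that it offers.
- The arm moves only by the tool jog_arm, never from a script. Its argument "commands" is one flat list of numbers, 7 for each row, row after row: the turn, a rotation vector about the tool's x, y, z in units of pi rad (1.0 is pi rad), then the shift along the tool's x, y, z in units of 0.5 m (1.0 is 0.5 m), then the finger opening in mm, from 0 to 85.4. A call has 1 to 12 rows; each row shifts and turns the commanded pose from where the row before left it, along the tool's axes as they then stand; what a row does not reach is not made up. A row lasts 1/10 s, in which the tool goes at most 50 mm and 8.59 degrees, less where a joint would pass 70% of its speed; a pose out of reach is approached as far as the arm can. A call with a number of a shift or a turn outside -1 to 1 is refused whole. A call with a gripper value outside its range is refused whole. The fingers move at their own pace and stop on an object; the grip force is fixed at half the most. Time passes only in rows, so rows that do not move let the fingers close. It gives the time, the measured TCP pose, the force and the opening at its end, in the units of the state.
- robot.state(): the state, without advancing time (a new reading comes with each control period).
- robot.read_camera(name): name is "scene" or "top"; returns a dict with "frame" (420x560x3 uint8, red, green, blue), "mtx" (3x3 intrinsics, pixels), "dist" ([k1, k2, p1, p2, k3] as OpenCV has them; the pictures are not rectified), "rvec" (rotation vector, rad) and "tvec" (3), from world to camera coordinates, as OpenCV has them. Camera axes: x right, y down, z forward; pixel columns grow to the right and rows downward; lengths in m; the calibration is good to about 2 mm. A picture is of the moment at which its call begins. There is no depth.
- robot.finish_job(): hands the job in, once; it reports no verdict.
The state is a dict: "time_s": time; "qpos": joint angles; "joint_vel": joint speeds; "joint_torque": joint torques, N m; "eef_pos": TCP position; "orientation": TCP orientation; "force": force on the tool from outside, world axes, zero at the start; "wrist_torque": the same for the moment, N m; "gripper_width": finger opening in m.
Only numpy, scipy, OpenCV 4.12 (cv2) and the standard library are available. Lean on these libraries where they do the work, as an engineer would, in place of code of your own. Each camera call takes 0.05 s, during which the arm holds its last target. There are 200 camera calls.

## Working session

There is one attempt and no reset: what is moved stays moved. The work goes in short steps, Python scripts to look and compute and a tool call to move; the robot and the scene stay as the last step left them, time stands still between calls to the robot, and variables do not carry over. Pictures are saved under pics/ and viewed, about 8 in all and at most 12, crops included, and the job is handed in when it is done.

Besides the shell and the picture viewer there is one more tool, called as a command line: name --argument value ..., lists and objects as JSON in quotes. jog_arm: Moves the arm, as the interface text tells. Shifts and turns lie within -1 to 1; 1 stands for 0.5 m of shift or pi rad of turn. Its arguments: {"type":"object","properties":{"commands":{"type":"array","items":{"type":"number"}}},"required":["commands"]}

```bash
mkdir -p pics; python3 - <<'E'
from rig import robot
import cv2,json
print(robot.state(), robot.grasp_offset)
for n in("top","scene"):
    c=robot.read_camera(n)
    cv2.imwrite(f"pics/{n}0.png",cv2.resize(c["frame"][:,:,::-1],(784,588)))
    print(n,c["mtx"],c["dist"],c["rvec"],c["tvec"])
E
```

```text
{'time_s': 0.0, 'qpos': array([-7.79389630e+01,  1.51000995e+01, -2.80285690e+00,  7.21578094e+01,
        3.60491703e-04,  8.11030689e+01]), 'joint_vel': array([-0.04425668,  0.05738534, -0.02123871,  0.07838295,  0.03533197,
       -0.04883557]), 'joint_torque': array([-4.77487381e-03, -6.37604141e+01,  3.84574091e+01,  1.32000656e-02,
       -3.59189080e-04,  3.22487551e-05]), 'eef_pos': array([ 0.18773465, -0.490007  ,  0.23081945]), 'orientation': array([-1.79990246e+02,  5.99788715e-02, -6.90420271e+01]), 'force': array([0.2960689 , 0.41476049, 0.54929765]), 'wrist_torque': array([ 0.01251498, -0.00394349,  0.00562698]), 'gripper_width': 0.08530744949957354} 0.0187
top [[534.38441069   0.         277.88633814]
 [  0.         534.38441069 208.23274711]
 [  0.           0.           1.        ]] [-0.11566272  0.          0.          0.          0.        ] [ 2.14465797 -2.11640758  0.19517004] [-0.06280701  0.51081418  1.55062686]
scene [[505.91486258   0.         286.20167964]
 [  0.         505.91486258 212.7229467 ]
 [  0.           0.           1.        ]] [-0.1087542  0.         0.         0.         0.       ] [ 1.6494437   1.92857422 -0.77573482] [ 0.15243368 -0.25844636  2.09751988]
```

View pics/top0.png

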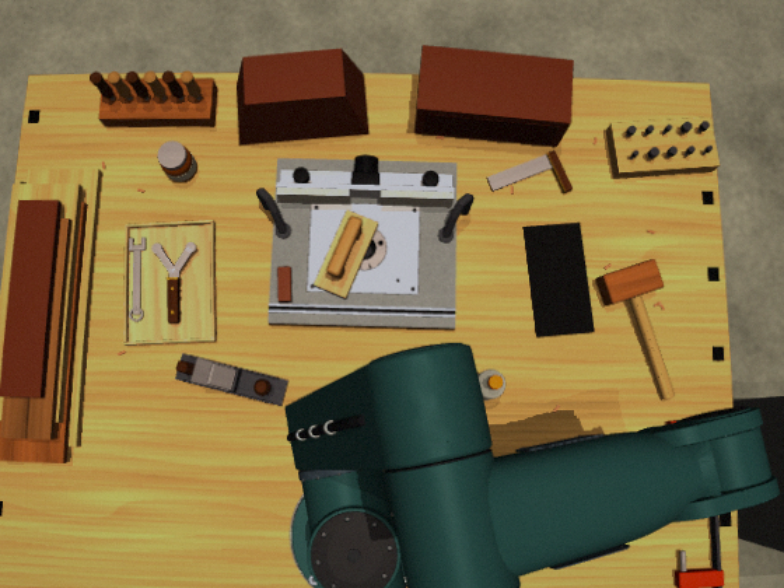

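View pics/scene0.png

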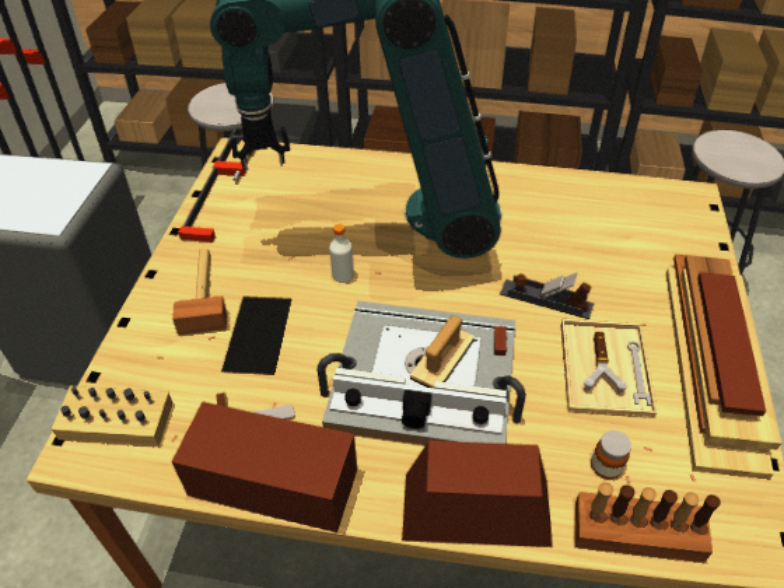

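The top view shows the tray with the spanner on the left, at about (172,285), fork away from the robot. The mat is on the right at (558,280), and the block sits over the ring at (347,250). The scene view agrees. Next I'll crop for detail.

```bash
cat > h.py <<'E'
from rig import robot
import cv2,numpy as np
def cam(n): return robot.read_camera(n)
def ray(c,px,z):
    u=cv2.undistortPoints(np.array(px,float).reshape(-1,1,2),c["mtx"],c["dist"]).reshape(-1,2)
    R=cv2.Rodrigues(np.array(c["rvec"],float))[0]; t=np.array(c["tvec"],float).ravel()
    o=-R.T@t; d=np.c_[u,np.ones(len(u))]@R
    return o+d*((np.asarray(z)-o[2])/d[:,2])[:,None]
def proj(c,P):
    return cv2.projectPoints(np.array(P,float).reshape(-1,1,3),c["rvec"],c["tvec"],c["mtx"],c["dist"])[0].reshape(-1,2)
def crop(c,x0,y0,w,h,s,f):
    cv2.imwrite(f,cv2.resize(c["frame"][y0:y0+h,x0:x0+w,::-1],None,fx=s,fy=s,interpolation=cv2.INTER_CUBIC))
E
python3 - <<'E'
from h import *
c=cam("top")
a=cv2.resize(c["frame"][110:240,185:335,::-1],None,fx=4,fy=4,interpolation=cv2.INTER_CUBIC)
b=cv2.resize(c["frame"][150:250,85:160,::-1],None,fx=2.5,fy=5.2,interpolation=cv2.INTER_CUBIC)
cv2.imwrite("pics/crops.png",np.hstack([a,b]))
f=c["frame"].astype(int)
# mat
m=(f.max(2)<45).astype(np.uint8); m[:,:370]=0;m[:,430:]=0;m[:150]=0;m[250:]=0
k=max(cv2.findContours(m,0,2)[0],key=cv2.contourArea)
r=cv2.minAreaRect(k); P=ray(c,cv2.boxPoints(r),.004); print("mat",r,P.mean(0),P)
# spanner handle
h=cv2.cvtColor(c["frame"],cv2.COLOR_RGB2HSV)
m=((f[:,:,0]<110)&(f[:,:,2]<60)).astype(np.uint8); 
m[:195]=0;m[235:]=0;m[:,:112]=0;m[:,135:]=0
k=max(cv2.findContours(m,0,2)[0],key=cv2.contourArea)
r=cv2.minAreaRect(k); print("handle",r,ray(c,cv2.boxPoints(r),.045),ray(c,[r[0]],.045))
E
```

```text
mat ((398.4249572753906, 199.15298461914062), (79.54380798339844, 41.30353546142578), 83.23382568359375) [ 0.55454698 -0.42970648  0.004     ] [[ 0.67008978 -0.35300954  0.004     ]
 [ 0.6884359  -0.48404113  0.004     ]
 [ 0.43798565 -0.50476692  0.004     ]
 [ 0.42167659 -0.37700833  0.004     ]]
handle ((123.5, 212.5), (35.0, 9.0), 90.0) [[0.54580016 0.42562314 0.045     ]
 [0.54613925 0.39787821 0.045     ]
 [0.43942466 0.39123878 0.045     ]
 [0.43897532 0.41865339 0.045     ]] [[0.49227477 0.40825633 0.045     ]]
```

View pics/crops.png

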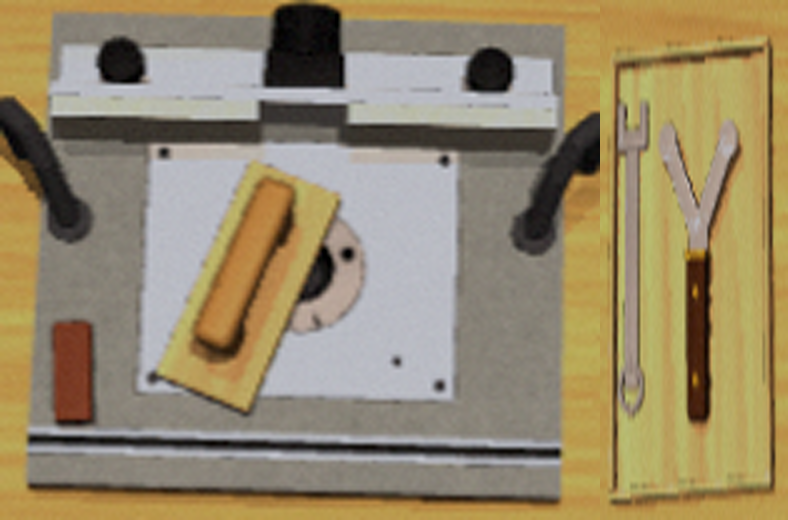

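The crops show the block's bar running from about (272,185) to (222,340) and the ring hole at (347,254). In the second crop the fork tips are at (668,130) and (730,130).

```bash
python3 - <<'E'
from h import *
c=cam("top")
A=lambda L:[((x+.5)/4-.5+185,(y+.5)/4-.5+110) for x,y in L]
B=lambda L:[((x-600+.5)/2.5-.5+85,(y+.5)/5.2-.5+150) for x,y in L]
np.set_printoptions(precision=4,suppress=True)
P=ray(c,A([(252,160),(340,192),(248,413),(157,374)]),.057); print("base",P,P.mean(0)); d=P[0]+P[1]-P[2]-P[3]; print(np.degrees(np.arctan2(d[1],d[0])))
P=ray(c,A([(279,180),(216,338)]),.130); print("bar",P,P.mean(0)); d=P[0]-P[1];print(np.linalg.norm(d),np.degrees(np.arctan2(d[1],d[0])))
P=ray(c,A([(55,12),(565,25),(560,500),(28,487)]),.038); print("board",P)
P=ray(c,A([(150,145),(460,150),(453,400),(136,392)]),.038); print("plate",P,P.mean(0))
print("hole,ringline",ray(c,A([(347,254),(317,320)]),.038))
P=ray(c,B([(670,130),(731,130),(698,250),(698,420)]),[.045,.045,.05,.035]);print("spanner",P)
P=ray(c,B([(615,55),(772,40),(773,492),(612,500)]),.022);print("tray",P,P.mean(0))
E
```

```text
base [[ 0.6887  0.038   0.057 ]
 [ 0.6645 -0.0291  0.057 ]
 [ 0.4943  0.0364  0.057 ]
 [ 0.5228  0.1048  0.057 ]] [0.5926 0.0375 0.057 ]
-21.475903919317837
bar [[0.6525 0.014  0.13  ]
 [0.5356 0.0563 0.13  ]] [0.5941 0.0352 0.13  ]
0.12427443833152338 -19.90145068964172
board [[ 0.8125  0.1958  0.038 ]
 [ 0.8073 -0.2018  0.038 ]
 [ 0.435  -0.1964  0.038 ]
 [ 0.4392  0.2006  0.038 ]]
plate [[ 0.7053  0.1178  0.038 ]
 [ 0.7046 -0.1204  0.038 ]
 [ 0.5096 -0.1161  0.038 ]
 [ 0.5124  0.122   0.038 ]] [0.608  0.0008 0.038 ]
hole,ringline [[ 0.6211 -0.0349  0.038 ]
 [ 0.5695 -0.013   0.038 ]]
spanner [[0.6091 0.4496 0.045 ]
 [0.6098 0.3739 0.045 ]
 [0.5368 0.4085 0.05  ]
 [0.4394 0.4065 0.035 ]]
tray [[0.6604 0.5307 0.022 ]
 [0.6712 0.332  0.022 ]
 [0.4006 0.3159 0.022 ]
 [0.3923 0.514  0.022 ]] [0.5311 0.4232 0.022 ]
```

```bash
cat >> h.py <<'E'
from scipy.spatial.transform import Rotation as Ro
np.set_printoptions(precision=4,suppress=True)
def plan(pos,rpy,cur=None):
    "total tool-frame shift first (orientation held), then total turn in place; interface units"
    s=robot.state(); p,o=(s["eef_pos"],s["orientation"]) if cur is None else cur
    R=Ro.from_euler("xyz",o,degrees=True); T=Ro.from_euler("xyz",rpy,degrees=True)
    sh=R.inv().apply(np.array(pos)-p)/.5; tu=(R.inv()*T).as_rotvec()/np.pi
    print("shift",sh,"rows>=%.1f"%(np.linalg.norm(sh)/.1),"turn",tu,"rows>=%.1f"%(np.linalg.norm(tu)/.0477))
E
python3 -c "
from h import *
plan([.594,.036,.2308],[180,0,69.3])"
```

```text
shift [-0.692  -1.1351  0.0009] rows>=13.3 turn [-0.0002  0.     -0.7686] rows>=16.1
```

jog_arm --commands '[0, 0, 0, -0.0494, -0.0811, 0, 85, 0, 0, 0, -0.0494, -0.0811, 0, 85, 0, 0, 0, -0.0494, -0.0811, 0, 85, 0, 0, 0, -0.0494, -0.0811, 0, 85, 0, 0, 0, -0.0494, -0.0811, 0, 85, 0, 0, 0, -0.0494, -0.0811, 0, 85, 0, 0, 0, -0.0494, -0.0811, 0, 85, 0, 0, 0, -0.0494, -0.0811, 0, 85, 0, 0, 0, -0.0494, -0.0811, 0, 85, 0, 0, 0, -0.0494, -0.0811, 0, 85, 0, 0, 0, -0.0494, -0.0811, 0, 85, 0, 0, 0, -0.0494, -0.0811, 0, 85]'

```text
time_s: 1.4
eef_pos: [0.537, -0.0375, 0.2313]
orientation: [-180.0, -0.0, -69.0]
force: [0.8, -1.6, 0.3]
gripper_width: 0.0848
```

jog_arm --commands '[0, 0, 0, -0.0494, -0.0811, 0, 85, 0, 0, 0, -0.0494, -0.0811, 0, 85, 0, 0, -0.0452, 0, 0, 0, 85, 0, 0, -0.0452, 0, 0, 0, 85, 0, 0, -0.0452, 0, 0, 0, 85, 0, 0, -0.0452, 0, 0, 0, 85, 0, 0, -0.0452, 0, 0, 0, 85, 0, 0, -0.0452, 0, 0, 0, 85, 0, 0, -0.0452, 0, 0, 0, 85, 0, 0, -0.0452, 0, 0, 0, 85, 0, 0, -0.0452, 0, 0, 0, 85, 0, 0, -0.0452, 0, 0, 0, 85]'

```text
time_s: 2.6
eef_pos: [0.5941, 0.0357, 0.2311]
orientation: [-180.0, 0.0, 12.7]
force: [-0.3, -0.7, 0.6]
gripper_width: 0.085
```

jog_arm --commands '[0, 0, -0.0452, 0, 0, 0, 85, 0, 0, -0.0452, 0, 0, 0, 85, 0, 0, -0.0452, 0, 0, 0, 85, 0, 0, -0.0452, 0, 0, 0, 85, 0, 0, -0.0452, 0, 0, 0, 85, 0, 0, -0.0452, 0, 0, 0, 85, 0, 0, -0.0452, 0, 0, 0, 85, 0, 0, 0, 0, 0, 0, 85, 0, 0, 0, 0, 0, 0, 85]'

```text
time_s: 3.5
eef_pos: [0.5942, 0.0357, 0.2312]
orientation: [-180.0, 0.0, 69.0]
force: [1.0, 0.3, -0.6]
gripper_width: 0.0852
```

jog_arm --commands '[0, 0, 0, 0, 0, 0.067, 85, 0, 0, 0, 0, 0, 0.067, 85, 0, 0, 0, 0, 0, 0.067, 85, 0, 0, 0, 0, 0, 0.067, 85, 0, 0, 0, 0, 0, 0, 85, 0, 0, 0, 0, 0, 0, 10, 0, 0, 0, 0, 0, 0, 10, 0, 0, 0, 0, 0, 0, 10, 0, 0, 0, 0, 0, 0, 10, 0, 0, 0, 0, 0, 0, 10, 0, 0, 0, 0, 0, 0, 10]'

```text
time_s: 4.6
eef_pos: [0.595, 0.0356, 0.0986]
orientation: [179.9, -0.0, 69.2]
force: [-0.3, -0.8, 8.3]
gripper_width: 0.0292
```

```bash
python3 -c "
from h import *
plan([.5545,-.4297,.2310],[180,0,95.0],(np.array([.594,.0357,.231]),[180,0,69.0]))
print(robot.state())"
```

```text
shift [-0.8973  0.2598  0.    ] rows>=9.3 turn [ 0.      0.     -0.1444] rows>=3.0
{'time_s': 4.6, 'qpos': array([-4.4078, 25.7298, -7.4776, 56.668 , -0.0009, 16.3563]), 'joint_vel': array([ 0.059 ,  0.0444, -0.0334, -0.0608,  0.0702, -0.0237]), 'joint_torque': array([  0.8906, -73.1241,  33.29  ,  -0.3794,   0.0278,  -0.1874]), 'eef_pos': array([0.595 , 0.0356, 0.0986]), 'orientation': array([179.8802,  -0.0342,  69.236 ]), 'force': array([-0.313 , -0.7933,  8.3438]), 'wrist_torque': array([ 0.1233,  0.2022, -0.1992]), 'gripper_width': 0.029191463688496143}
```

jog_arm --commands '[0, 0, 0, 0, 0, -0.067, 10, 0, 0, 0, 0, 0, -0.067, 10, 0, 0, 0, 0, 0, -0.067, 10, 0, 0, 0, 0, 0, -0.067, 10, 0, 0, 0, 0, 0, 0, 10]'

```text
time_s: 5.1
eef_pos: [0.5957, 0.0356, 0.2357]
orientation: [179.6, -0.1, 69.3]
force: [0.0, -0.3, -4.4]
gripper_width: 0.0291
```

jog_arm --commands '[0, 0, 0, -0.0748, 0.02165, 0, 10, 0, 0, 0, -0.0748, 0.02165, 0, 10, 0, 0, 0, -0.0748, 0.02165, 0, 10, 0, 0, 0, -0.0748, 0.02165, 0, 10, 0, 0, 0, -0.0748, 0.02165, 0, 10, 0, 0, 0, -0.0748, 0.02165, 0, 10, 0, 0, 0, -0.0748, 0.02165, 0, 10, 0, 0, 0, -0.0748, 0.02165, 0, 10, 0, 0, 0, -0.0748, 0.02165, 0, 10, 0, 0, 0, -0.0748, 0.02165, 0, 10, 0, 0, 0, -0.0748, 0.02165, 0, 10, 0, 0, 0, -0.0748, 0.02165, 0, 10]'

```text
time_s: 6.3
eef_pos: [0.5563, -0.4314, 0.2302]
orientation: [-179.9, -0.0, 69.3]
force: [0.5, 0.5, -3.8]
gripper_width: 0.0292
```

jog_arm --commands '[0, 0, -0.0361, 0, 0, 0, 10, 0, 0, -0.0361, 0, 0, 0, 10, 0, 0, -0.0361, 0, 0, 0, 10, 0, 0, -0.0361, 0, 0, 0, 10, 0, 0, 0, 0, 0, 0, 10, 0, 0, 0, 0, 0, 0, 10]'

```text
time_s: 6.9
eef_pos: [0.5567, -0.4299, 0.2306]
orientation: [-180.0, -0.0, 95.1]
force: [0.9, -0.5, -4.1]
gripper_width: 0.0292
```

```bash
python3 - <<'E'
from h import *
s=robot.state();print(s["eef_pos"],s["orientation"],s["force"])
c=cam("top"); d=cam("scene")
a=cv2.resize(c["frame"][110:240,185:445,::-1],None,fx=3,fy=3,interpolation=cv2.INTER_CUBIC)
cv2.imwrite("pics/ring.png",a)
E
```

```text
[ 0.5567 -0.4299  0.2306] [-179.9645   -0.0462   95.0636] [ 0.8982 -0.5474 -4.1245]
```

View pics/ring.png

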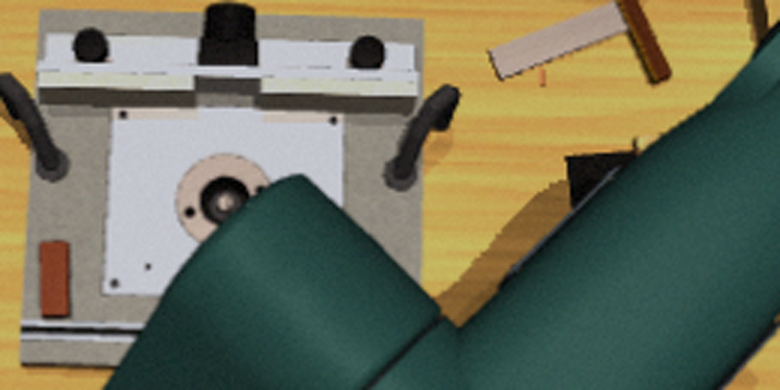

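The arm hides part of the plate, but both ring holes show in the crop, at (189,211) and (260,190). Now I'll lower the block.

jog_arm --commands '[0, 0, 0, 0, 0, 0.08, 10, 0, 0, 0, 0, 0, 0.08, 10, 0, 0, 0, 0, 0, 0.08, 10, 0, 0, 0, 0, 0, 0.07, 10, 0, 0, 0, 0, 0, 0.01, 10, 0, 0, 0, 0, 0, 0.006, 10, 0, 0, 0, 0, 0, 0.006, 10, 0, 0, 0, 0, 0, 0, 10, 0, 0, 0, 0, 0, 0, 10]'

```text
time_s: 7.9
eef_pos: [0.5573, -0.4305, 0.0666]
orientation: [179.9, 0.1, 95.3]
force: [0.1, 1.3, -5.2]
gripper_width: 0.0289
```

jog_arm --commands '[0, 0, 0, 0, 0, 0.004, 10, 0, 0, 0, 0, 0, 0.002, 10, 0, 0, 0, 0, 0, 0, 10]'

```text
time_s: 8.2
eef_pos: [0.5574, -0.4307, 0.0646]
orientation: [179.9, 0.1, 95.2]
force: [-3.6, 1.5, 15.5]
gripper_width: 0.0295
```

jog_arm --commands '[0, 0, 0, 0, 0, 0, 85, 0, 0, 0, 0, 0, 0, 85, 0, 0, 0, 0, 0, 0, 85, 0, 0, 0, 0, 0, 0, 85, 0, 0, 0, 0, 0, -0.03, 85, 0, 0, 0, 0, 0, -0.06, 85, 0, 0, 0, 0, 0, -0.08, 85, 0, 0, 0, 0, 0, -0.08, 85, 0, 0, 0, 0, 0, -0.08, 85, 0, 0, 0, 0, 0, 0, 85]'

```text
time_s: 9.2
eef_pos: [0.5581, -0.4311, 0.2328]
orientation: [179.7, 0.3, 95.3]
force: [0.1, -0.9, 0.3]
gripper_width: 0.0852
```

```bash
python3 -c "
from h import *
plan([.49,.408,.23],[180,0,92])"
```

```text
shift [ 1.6836  0.0185 -0.0043] rows>=16.8 turn [0.0017 0.0018 0.0181] rows>=0.4
```

jog_arm --commands '[0, 0, 0, 0.0935, 0.001, 0, 85, 0, 0, 0, 0.0935, 0.001, 0, 85, 0, 0, 0, 0.0935, 0.001, 0, 85, 0, 0, 0, 0.0935, 0.001, 0, 85, 0, 0, 0, 0.0935, 0.001, 0, 85, 0, 0, 0, 0.0935, 0.001, 0, 85, 0, 0, 0, 0.0935, 0.001, 0, 85, 0, 0, 0, 0.0935, 0.001, 0, 85, 0, 0, 0, 0.0935, 0.001, 0, 85]'

```text
time_s: 10.1
eef_pos: [0.5221, -0.0088, 0.2269]
orientation: [-180.0, -0.0, 95.3]
force: [1.7, 0.6, 1.2]
gripper_width: 0.085
```

jog_arm --commands '[0, 0, 0.018, 0.0935, 0.001, 0, 60, 0, 0, 0, 0.0935, 0.001, 0, 60, 0, 0, 0, 0.0935, 0.001, 0, 60, 0, 0, 0, 0.0935, 0.001, 0, 60, 0, 0, 0, 0.0935, 0.001, 0, 60, 0, 0, 0, 0.0935, 0.001, 0, 60, 0, 0, 0, 0.0935, 0.001, 0, 60, 0, 0, 0, 0.0935, 0.001, 0, 60, 0, 0, 0, 0.0935, 0.001, 0, 60, 0, 0, 0, 0, 0, 0, 60, 0, 0, 0, 0, 0, 0, 60]'

```text
time_s: 11.2
eef_pos: [0.5093, 0.4106, 0.2262]
orientation: [-179.9, 0.0, 92.1]
force: [0.4, -0.7, -0.4]
gripper_width: 0.0601
```

```bash
python3 - <<'E'
from h import *
s=robot.state();print(s["eef_pos"],s["orientation"],s["force"],s["gripper_width"])
c=cam("top"); d=cam("scene")
np.savez("ring.npz",**c)
a=cv2.resize(c["frame"][140:215,225:305,::-1],None,fx=7,fy=7,interpolation=cv2.INTER_CUBIC)
b=cv2.resize(c["frame"][150:250,375:425,::-1],None,fx=4,fy=5.25,interpolation=cv2.INTER_CUBIC)
cv2.imwrite("pics/ring2.png",np.hstack([a,b]))
E
```

```text
[0.5093 0.4106 0.2262] [-179.9446    0.0407   92.1207] [ 0.4367 -0.7472 -0.4376] 0.06005859641835362
```

View pics/ring2.png

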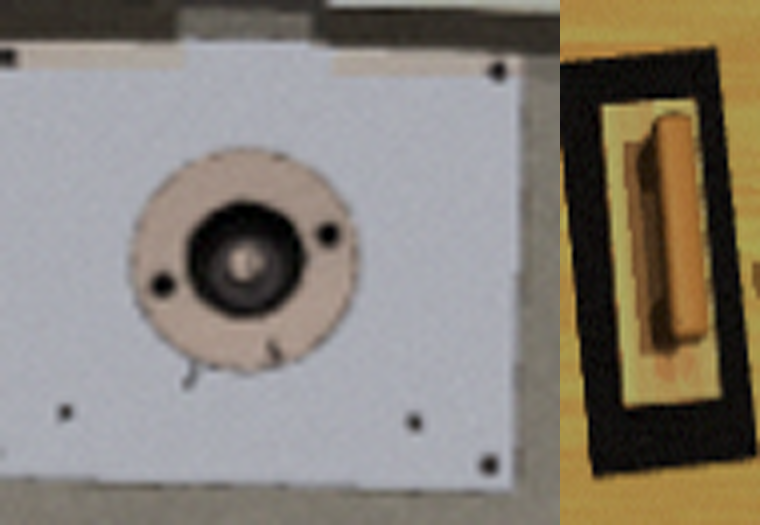

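The block stands inside the mat. The crop shows the ring holes at about (162,285) and (328,234), the ring mark at (273,350) and the plate mark at (192,375).

```bash
python3 - <<'E'
from h import *
c=dict(np.load("ring.npz"))
f=c["frame"].astype(float)
g=f.mean(2); 
q=[]
for X,Y in((162,285),(328,234)):
    x=(X+.5)/7-.5+225;y=(Y+.5)/7-.5+140
    yy,xx=np.mgrid[int(y)-3:int(y)+5,int(x)-3:int(x)+5]
    m=np.hypot(xx-x,yy-y)<3
    w=np.clip(130-g[yy,xx],0,None)*m
    q.append(((w*xx).sum()/w.sum(),(w*yy).sum()/w.sum()))
print(q)
P=ray(c,q,.038);d=P[0]-P[1];print("holes",P,"mid",P.mean(0),"dist",np.linalg.norm(d),"frame yaw",np.degrees(np.arctan2(d[1],d[0]))-90)
C=lambda L:ray(c,[((x+.5)/7-.5+225,(y+.5)/7-.5+140) for x,y in L],.038)
M=C([(273,350),(192,375)])-P.mean(0);a=np.degrees(np.arctan2(M[:,1],M[:,0]));print("marks",a,a[0]-a[1])
O=C([(130,257),(358,257),(245,148),(245,371)]);print("outer mid",(O[0]+O[1])[1]/2,(O[2]+O[3])[0]/2)
yaw=np.radians(2);t=.11
gx=np.array([.4915,.408,.0231])
Z=np.array([-np.sin(t)*np.cos(yaw),-np.sin(t)*np.sin(yaw),np.cos(t)])
Xs=np.array([np.cos(t)*np.cos(yaw),np.cos(t)*np.sin(yaw),np.sin(t)])
Ys=np.cross(Z,Xs)
R=Ro.from_matrix(np.c_[Ys,Xs,-Z]);e=R.as_euler("xyz",degrees=True)
print(gx-.01*Z,e)
plan(gx-.01*Z+.08*Z,e)
E
```

```text
[(np.float64(247.75640620056942), np.float64(180.27301486871244)), (np.float64(271.411877394636), np.float64(173.0721583652618))]
holes [[ 0.5978  0.0364  0.038 ]
 [ 0.6213 -0.035   0.038 ]] mid [0.6096 0.0007 0.038 ] dist 0.07512107823693819 frame yaw 18.184268130883524
marks [-162.2494  156.8699] -319.1193009235317
outer mid 0.0012304634319217772 0.6099301995582854
[0.4926 0.408  0.0132] [173.6975   0.      92.    ]
shift [-0.0008 -0.0518  0.2686] rows>=2.7 turn [-0.0352  0.0002 -0.    ] rows>=0.7
```

jog_arm --commands '[0, 0, 0, 0, -0.0173, 0.0895, 60, 0, 0, 0, 0, -0.0173, 0.0895, 60, 0, 0, 0, 0, -0.0173, 0.0895, 60, -0.0352, 0, 0, 0, 0, 0, 60, 0, 0, 0, 0, 0, 0, 60, 0, 0, 0, 0, 0, 0, 60]'

```text
time_s: 11.9
eef_pos: [0.484, 0.4084, 0.0943]
orientation: [173.7, -0.0, 92.0]
force: [0.6, 0.2, 0.4]
gripper_width: 0.06
```

```bash
python3 - <<'E'
from h import *
plan([.4926,.408,.0135],[173.7,0,92])
c=cam("scene")
crop(c,380,220,100,90,7,"pics/pre.png")
E
```

```text
shift [-0.0015 -0.0007  0.1626] rows>=1.6 turn [ 0.     -0.0002 -0.0001] rows>=0.0
```

View pics/pre.png

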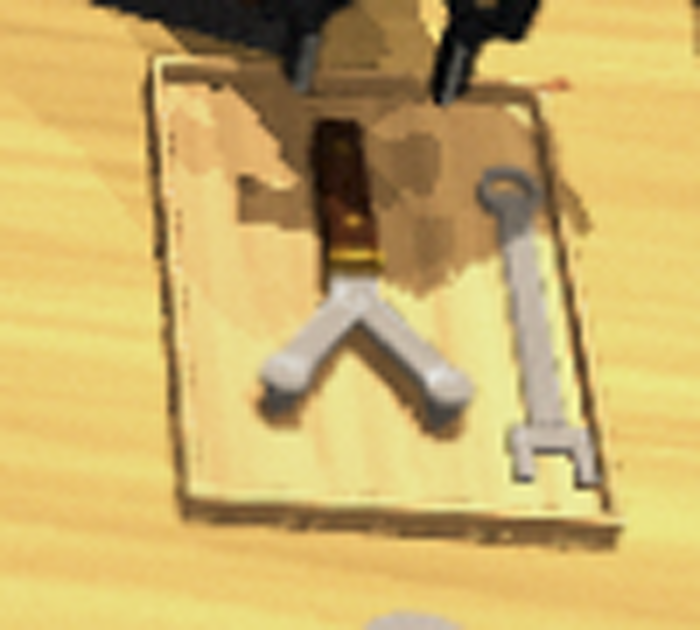

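The scene crop shows the spanner handle at about (340,190) and the fingertips at (305,80) and (450,95). Before going down I'll check the lateral alignment by projection.

```bash
python3 - <<'E'
from h import *
c=cam("scene")
q=(proj(c,[[.4915,.408,.0231],[.4926,.408,.0132],[.484,.4084,.0943]])-[380,220]+.5)*7
print(q)
q=[((x+.5)/7-.5+380,(y+.5)/7-.5+220) for x,y in((338,125),(355,265),(288,375),(445,388))]
print(ray(c,q,[.03,.043,.04,.04]))
E
```

```text
[[334.9349 203.9125]
 [330.9119 218.6553]
 [365.5342  95.25  ]]
[[0.4464 0.4099 0.03  ]
 [0.5457 0.4119 0.043 ]
 [0.6133 0.3795 0.04  ]
 [0.6103 0.4516 0.04  ]]
```

jog_arm --commands '[0, 0, 0, 0.001, 0.001, 0.045, 60, 0, 0, 0, 0.001, 0.001, 0.045, 60, 0, 0, 0, 0, 0, 0.045, 60, 0, 0, 0, 0, 0, 0.027, 60, 0, 0, 0, 0, 0, 0, 60, 0, 0, 0, 0, 0, 0, 5, 0, 0, 0, 0, 0, 0, 5, 0, 0, 0, 0, 0, 0, 5, 0, 0, 0, 0, 0, 0, 5, 0, 0, 0, 0, 0, 0, 5, 0, 0, 0, 0, 0, 0, 5]'

```text
time_s: 13.1
eef_pos: [0.4945, 0.4108, 0.0141]
orientation: [173.5, -0.1, 92.0]
force: [1.3, -1.1, 4.9]
gripper_width: 0.0229
```

jog_arm --commands '[0, 0, 0, 0, 0, -0.04, 5, 0, 0, 0, 0, 0, -0.08, 5, 0, 0, 0, 0, 0, -0.09, 5, 0, 0, 0, 0, 0, -0.09, 5, 0, 0, 0, 0, 0, -0.07, 5, 0.0355, 0, 0, 0, 0, 0, 5, 0, 0, 0, 0, 0, 0, 5, 0, 0, 0, 0, 0, 0, 5]'

```text
time_s: 13.9
eef_pos: [0.4738, 0.4094, 0.1957]
orientation: [180.0, 0.0, 92.0]
force: [0.4, 0.3, -3.3]
gripper_width: 0.0225
```

```bash
python3 -c "
from h import *
plan([.4995,-.0352,.20],[180,0,108.2]); print(robot.state())"
```

```text
shift [-0.8905  0.0206 -0.0081] rows>=8.9 turn [ 0.0001  0.0002 -0.0901] rows>=1.9
{'time_s': 13.9, 'qpos': array([33.4034, 25.7971,  8.3162, 72.5183, -0.0436, 31.4149]), 'joint_vel': array([ 0.5974, -0.7924, -1.9394, -0.8503, -0.1464,  0.0586]), 'joint_torque': array([ -1.0987, -82.8641,  41.8694,   0.9024,   0.0985,  -0.0715]), 'eef_pos': array([0.4738, 0.4094, 0.1957]), 'orientation': array([179.9766,   0.0368,  91.9886]), 'force': array([ 0.3864,  0.2714, -3.3448]), 'wrist_torque': array([-0.0168,  0.0757, -0.0395]), 'gripper_width': 0.02254812837319085}
```

jog_arm --commands '[0, 0, 0, -0.0742, 0.0017, 0, 5, 0, 0, 0, -0.0742, 0.0017, 0, 5, 0, 0, 0, -0.0742, 0.0017, 0, 5, 0, 0, 0, -0.0742, 0.0017, 0, 5, 0, 0, 0, -0.0742, 0.0017, 0, 5, 0, 0, 0, -0.0742, 0.0017, 0, 5, 0, 0, 0, -0.0742, 0.0017, 0, 5, 0, 0, 0, -0.0742, 0.0017, 0, 5, 0, 0, 0, -0.0742, 0.0017, 0, 5, 0, 0, 0, -0.0742, 0.0017, 0, 5, 0, 0, 0, -0.0742, 0.0017, 0, 5, 0, 0, 0, -0.0742, 0.0017, 0, 5]'

```text
time_s: 15.1
eef_pos: [0.4983, -0.0362, 0.1959]
orientation: [-180.0, 0.1, 92.0]
force: [1.3, 1.1, -3.6]
gripper_width: 0.0229
```

jog_arm --commands '[0, 0, -0.03, 0, 0, 0, 5, 0, 0, -0.03, 0, 0, 0, 5, 0, 0, -0.03, 0, 0, 0, 5, 0, 0, 0, 0, 0, 0.06, 5, 0, 0, 0, 0, 0, 0.06, 5, 0, 0, 0, 0, 0, 0.06, 5, 0, 0, 0, 0, 0, 0.02, 5, 0, 0, 0, 0, 0, 0, 5, 0, 0, 0, 0, 0, 0, 5]'

```text
time_s: 16.0
eef_pos: [0.4995, -0.035, 0.0974]
orientation: [180.0, 0.0, 108.2]
force: [-0.3, 0.6, -3.6]
gripper_width: 0.0228
```

```bash
python3 - <<'E'
from h import *
s=robot.state();print(s["eef_pos"],s["orientation"],s["force"])
c=cam("top"); d=cam("scene")
np.savez("t1.npz",**c);np.savez("s1.npz",**d)
p=s["eef_pos"];yw=np.radians(s["orientation"][2]-90)
X=np.array([np.cos(yw),np.sin(yw),0]);Y=np.array([-X[1],X[0],0]);Z=np.array([0,0,1])
g=p+.010*Z
pins=[g+.116*X+k*.0375*Y+h*Z for k in(1,-1) for h in(-.03,-.018,0)]
H=[[.5978,.0364,.038],[.6213,-.035,.038]]
for n,q in(("top",c),("scene",d)): print(n,proj(q,pins+H))
print(np.array(pins))
a=cv2.resize(c["frame"][135:215,225:305,::-1],(400,400),interpolation=cv2.INTER_CUBIC)
b=cv2.resize(d["frame"][225:285,260:340,::-1],(400,300),interpolation=cv2.INTER_CUBIC)
cv2.imwrite("pics/hov.png",np.hstack([a,np.vstack([b,np.zeros((100,400,3),np.uint8)])]))
E
```

```text
[ 0.4995 -0.035   0.0974] [179.9894   0.0465 108.233 ] [-0.2757  0.6273 -3.6335]
top [[246.9038 177.2071]
 [246.6961 176.2518]
 [246.3787 174.7918]
 [271.0934 169.8307]
 [271.0673 168.8229]
 [271.0273 167.2827]
 [247.7458 180.285 ]
 [271.4117 173.0661]]
scene [[315.9034 249.5927]
 [316.0587 247.2042]
 [316.2947 243.5722]
 [292.977  252.5385]
 [293.0084 250.1534]
 [293.056  246.5263]
 [315.2405 257.2197]
 [292.6623 260.1545]]
[[ 0.5979  0.0369  0.0774]
 [ 0.5979  0.0369  0.0894]
 [ 0.5979  0.0369  0.1074]
 [ 0.6214 -0.0343  0.0774]
 [ 0.6214 -0.0343  0.0894]
 [ 0.6214 -0.0343  0.1074]]
```

View pics/hov.png

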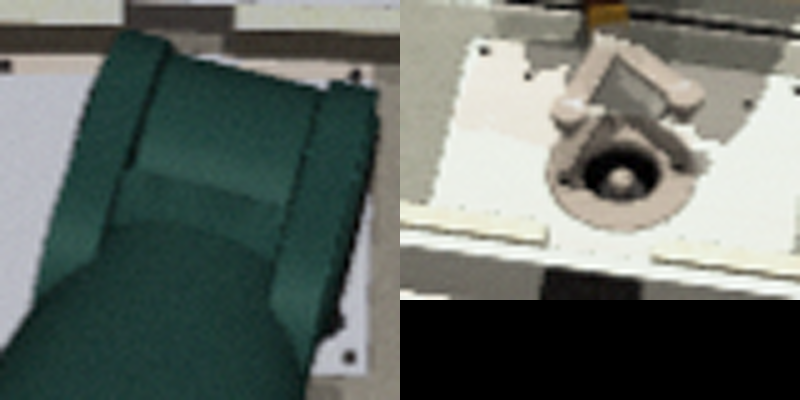

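The top view is blocked by the wrist. In the scene view the fork ends are at (570,112) and (685,95), about 1 px from prediction. I'll zoom in there.

```bash
python3 - <<'E'
from h import *
d=dict(np.load("s1.npz"))
crop(d,284,236,42,30,18,"pics/hovz.png")
E
```

```text
(no output)
```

View pics/hovz.png

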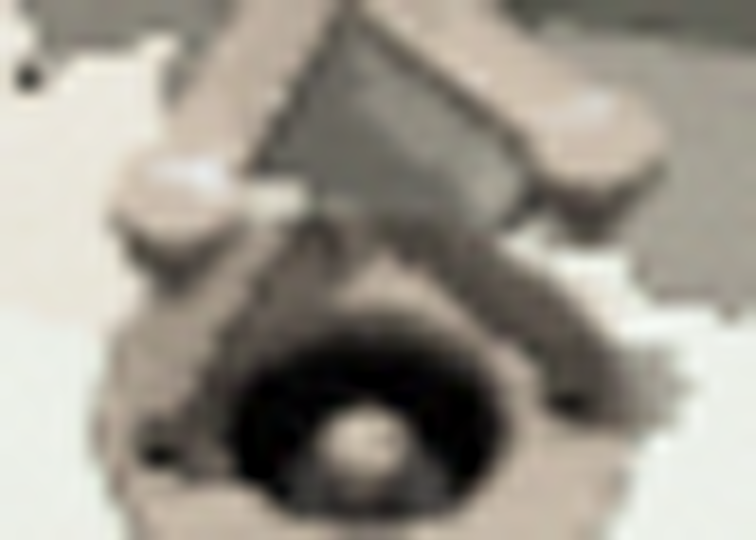

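Both holes agree between the cameras to about 0.3 px. The pins appear about 1.2 px higher in the scene view than predicted, so they are either higher or further back than I assumed. I'll settle which by probing down gently.

jog_arm --commands '[0, 0, 0, 0, 0, 0.04, 5, 0, 0, 0, 0, 0, 0.025, 5, 0, 0, 0, 0, 0, 0.008, 5, 0, 0, 0, 0, 0, 0, 5, 0, 0, 0, 0, 0, 0, 5]'

```text
time_s: 16.6
eef_pos: [0.4997, -0.0351, 0.0608]
orientation: [180.0, 0.0, 108.2]
force: [0.1, 0.1, -3.1]
gripper_width: 0.0227
```

jog_arm --commands '[0, 0, 0, 0, 0, 0.003, 5, 0, 0, 0, 0, 0, 0.003, 5, 0, 0, 0, 0, 0, 0, 5, 0, 0, 0, 0, 0, 0, 5]'

```text
time_s: 17.0
eef_pos: [0.4996, -0.0351, 0.0573]
orientation: [-180.0, 0.0, 108.2]
force: [2.4, 0.2, -3.1]
gripper_width: 0.0223
```

jog_arm --commands '[0, 0, 0, 0, 0, 0.003, 5, 0, 0, 0, 0, 0, 0, 5, 0, 0, 0, 0, 0, 0, 5]'

```text
time_s: 17.3
eef_pos: [0.4997, -0.0351, 0.0557]
orientation: [180.0, 0.0, 108.2]
force: [3.2, -1.7, -1.5]
gripper_width: 0.0229
```

jog_arm --commands '[0, 0, 0, 0, 0, 0.003, 5, 0, 0, 0, 0, 0, 0, 5, 0, 0, 0, 0, 0, 0, 5]'

```text
time_s: 17.6
eef_pos: [0.4996, -0.0351, 0.0541]
orientation: [-180.0, 0.0, 108.2]
force: [5.7, -0.7, -1.3]
gripper_width: 0.0228
```

jog_arm --commands '[0, 0, 0, 0, 0.003, 0, 5, 0, 0, 0, 0, 0.002, 0, 5, 0, 0, 0, 0, 0, 0, 5, 0, 0, 0, 0, 0, 0, 5]'

```text
time_s: 18.0
eef_pos: [0.5012, -0.0343, 0.0538]
orientation: [-179.9, -0.0, 108.2]
force: [1.4, -3.1, -3.6]
gripper_width: 0.0225
```

jog_arm --commands '[0, 0, 0, 0, 0, 0.003, 5, 0, 0, 0, 0, 0, 0, 5, 0, 0, 0, 0, 0, 0, 5]'

```text
time_s: 18.3
eef_pos: [0.5014, -0.0342, 0.0525]
orientation: [-179.9, -0.0, 108.2]
force: [1.9, -3.2, -1.9]
gripper_width: 0.0228
```

jog_arm --commands '[0, 0, 0, -0.002, 0.001, 0, 5, 0, 0, 0, 0, 0, 0.003, 5, 0, 0, 0, 0, 0, 0, 5, 0, 0, 0, 0, 0, 0, 5]'

```text
time_s: 18.7
eef_pos: [0.5019, -0.0348, 0.0508]
orientation: [-179.9, -0.1, 108.2]
force: [-0.9, 0.1, -3.2]
gripper_width: 0.023
```

jog_arm --commands '[0, 0, 0, 0, 0, 0.003, 5, 0, 0, 0, 0, 0, 0, 5, 0, 0, 0, 0, 0, 0, 5]'

```text
time_s: 19.0
eef_pos: [0.5022, -0.0349, 0.0494]
orientation: [-179.9, -0.0, 108.2]
force: [-0.4, 0.3, -4.5]
gripper_width: 0.0226
```

```bash
python3 - <<'E'
from h import *
s=robot.state();print(s["eef_pos"],s["force"],s["wrist_torque"])
E
```

```text
[ 0.5022 -0.0349  0.0494] [-0.3791  0.3007 -4.5256] [0.0073 0.0641 0.0593]
```

Free sideways and going down, so I'll continue to seat.

jog_arm --commands '[0, 0, 0, 0, 0, 0.003, 5, 0, 0, 0, 0, 0, 0, 5, 0, 0, 0, 0, 0, 0, 5]'

```text
time_s: 19.3
eef_pos: [0.5022, -0.035, 0.0479]
orientation: [-179.9, -0.0, 108.2]
force: [-0.3, 0.3, -3.6]
gripper_width: 0.0227
```

jog_arm --commands '[0, 0, 0, 0, 0, 0.003, 5, 0, 0, 0, 0, 0, 0, 5, 0, 0, 0, 0, 0, 0, 5]'

```text
time_s: 19.6
eef_pos: [0.5023, -0.035, 0.0465]
orientation: [-180.0, -0.0, 108.2]
force: [-0.6, -1.0, -3.0]
gripper_width: 0.023
```

jog_arm --commands '[0, 0, 0, 0, 0, 0.003, 5, 0, 0, 0, 0, 0, 0, 5, 0, 0, 0, 0, 0, 0, 5]'

```text
time_s: 19.9
eef_pos: [0.5023, -0.035, 0.0451]
orientation: [-180.0, -0.0, 108.2]
force: [-2.2, -0.6, 2.0]
gripper_width: 0.0225
```

The spanner looks seated: the z-force has changed sign at TCP 0.045. Now the turn about the ring axis.

jog_arm --commands '[0, 0, 0.0228, 0.0164, 0.0006, 0, 5, 0, 0, 0.0228, 0.0164, 0.0006, 0, 5, 0, 0, 0.0228, 0.0164, 0.0006, 0, 5, 0, 0, 0, 0, 0, 0, 5, 0, 0, 0, 0, 0, 0, 5]'

```text
time_s: 20.4
eef_pos: [0.4972, -0.0114, 0.0451]
orientation: [-180.0, 0.0, 96.0]
force: [-2.9, -3.2, 2.2]
gripper_width: 0.0229
```

```bash
python3 - <<'E'
from h import *
s=robot.state();print(s["eef_pos"],s["orientation"],s["force"],s["wrist_torque"])
y=np.radians(s["orientation"][2]-90);print(s["eef_pos"][:2]+.1145*np.array([np.cos(y),np.sin(y)]))
E
```

```text
[ 0.4972 -0.0114  0.0451] [-179.9511    0.0488   96.005 ] [-2.8674 -3.2346  2.2419] [-0.7934  0.054  -0.4161]
[0.6111 0.0006]
```

jog_arm --commands '[0, 0, 0.0228, 0.0164, 0.0006, 0, 5, 0, 0, 0.0228, 0.0164, 0.0006, 0, 5, 0, 0, 0.0228, 0.0164, 0.0006, 0, 5, 0, 0, 0.0228, 0.0164, 0.0006, 0, 5, 0, 0, 0.0228, 0.0164, 0.0006, 0, 5, 0, 0, 0.0228, 0.0164, 0.0006, 0, 5, 0, 0, 0, 0, 0, 0, 5, 0, 0, 0, 0, 0, 0, 5]'

```text
time_s: 21.2
eef_pos: [0.503, 0.0368, 0.0451]
orientation: [180.0, 0.1, 71.3]
force: [-1.2, -6.2, 0.9]
gripper_width: 0.0227
```

jog_arm --commands '[0, 0, 0.0114, 0.0082, 0.0002, 0, 5, 0, 0, 0.0114, 0.0082, 0.0002, 0, 5, 0, 0, 0, 0, 0, 0, 5, 0, 0, 0, 0, 0, 0, 5]'

```text
time_s: 21.6
eef_pos: [0.506, 0.0443, 0.0451]
orientation: [180.0, 0.1, 67.2]
force: [-1.9, -7.1, 0.1]
gripper_width: 0.023
```

```bash
python3 - <<'E'
from h import *
s=robot.state();print(s["eef_pos"],s["orientation"],s["force"],s["wrist_torque"])
y=np.radians(s["orientation"][2]-90);print(s["eef_pos"][:2]+.1145*np.array([np.cos(y),np.sin(y)]))
E
```

```text
[0.506  0.0443 0.0451] [179.9892   0.0993  67.229 ] [-1.9447 -7.1224  0.1164] [-1.4971 -0.1701 -0.7193]
[0.6116 0.    ]
```

jog_arm --commands '[0, 0, 0.0114, 0.0082, 0.0002, 0, 5, 0, 0, 0, 0, 0, 0, 5, 0, 0, 0, 0, 0, 0, 5]'

```text
time_s: 21.9
eef_pos: [0.5075, 0.0475, 0.045]
orientation: [180.0, 0.2, 65.2]
force: [-2.3, -11.1, 0.5]
gripper_width: 0.0225
```

jog_arm --commands '[0, 0, 0.0114, 0.0082, 0.0002, 0, 5, 0, 0, 0, 0, 0, 0, 5, 0, 0, 0, 0, 0, 0, 5]'

```text
time_s: 22.2
eef_pos: [0.5085, 0.0499, 0.0447]
orientation: [180.0, 0.4, 63.2]
force: [-4.0, -23.9, -0.2]
gripper_width: 0.023
```

The force jumped to 24 N, so this is the hard stop. I'll back off the pre-load within the hole slack, then lift straight out.

jog_arm --commands '[0, 0, -0.0114, -0.0082, 0.0002, 0, 5, 0, 0, -0.0095, -0.0068, 0.0002, 0, 5, 0, 0, 0, 0, 0, 0, 5, 0, 0, 0, 0, 0, 0, 5]'

```text
time_s: 22.6
eef_pos: [0.5062, 0.0449, 0.0451]
orientation: [-180.0, 0.1, 66.9]
force: [-1.4, -6.5, 1.2]
gripper_width: 0.0226
```

jog_arm --commands '[0, 0, 0, 0, 0, -0.008, 5, 0, 0, 0, 0, 0, -0.01, 5, 0, 0, 0, 0, 0, -0.012, 5, 0, 0, 0, 0, 0, -0.03, 5, 0, 0, 0, 0, 0, -0.06, 5, 0, 0, 0, 0, 0, -0.09, 5, 0, 0, 0, 0, 0, -0.09, 5, 0, 0, 0, 0, 0, 0, 5]'

```text
time_s: 23.4
eef_pos: [0.5084, 0.0458, 0.2001]
orientation: [179.6, -0.2, 66.9]
force: [1.6, 0.1, -4.7]
gripper_width: 0.023
```

```bash
python3 - <<'E'
from h import *
s=robot.state();print(s["eef_pos"],s["orientation"],s["force"])
# spanner grip target: same spot, tilted .11, approach 90 mm up the tool axis
plan([.4945,.4108,s["eef_pos"][2]],[180,0,92])
d=cam("scene"); crop(d,270,220,60,60,10,"pics/lock.png")
E
```

```text
[0.5084 0.0458 0.2001] [179.6349  -0.1553  66.9432] [ 1.5632  0.052  -4.728 ]
shift [ 0.6608 -0.3114 -0.0002] rows>=7.3 turn [ 0.0022 -0.0004 -0.1392] rows>=2.9
```

View pics/lock.png

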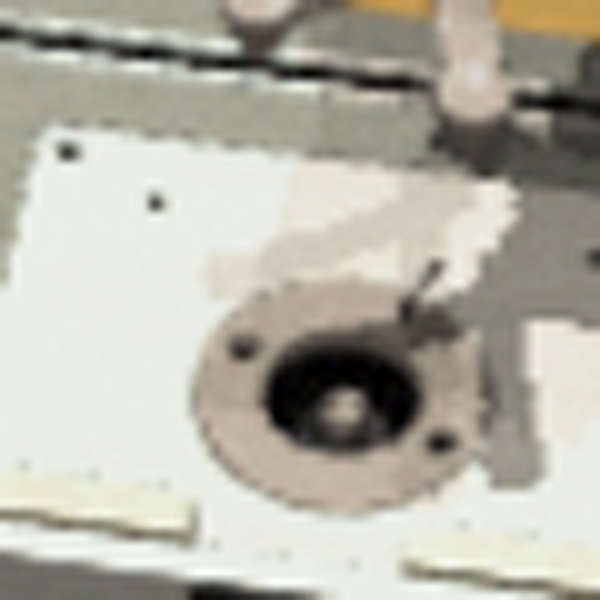

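The picture shows the ring line (408,310) meeting the plate line (430,275), so the ring is locked. Next the spanner goes back to the tray.

jog_arm --commands '[0, 0, 0, 0.0716, -0.0388, 0, 5, 0, 0, 0, 0.0716, -0.0388, 0, 5, 0, 0, 0, 0.0716, -0.0388, 0, 5, 0, 0, 0, 0.0716, -0.0388, 0, 5, 0, 0, 0, 0.0716, -0.0388, 0, 5, 0, 0, 0, 0.0716, -0.0388, 0, 5, 0, 0, 0, 0.0716, -0.0388, 0, 5, 0, 0, 0, 0.0716, -0.0388, 0, 5, 0, 0, 0, 0.0716, -0.0388, 0, 5, 0, 0, 0, 0, 0, 0, 5]'

```text
time_s: 24.45
eef_pos: [0.4708, 0.4145, 0.1924]
orientation: [-179.8, 0.1, 67.1]
force: [-0.1, -1.3, -4.1]
gripper_width: 0.023
```

jog_arm --commands '[0, 0, -0.0348, 0, 0, 0, 5, 0, 0, -0.0348, 0, 0, 0, 5, 0, 0, -0.0348, 0, 0, 0, 5, 0, 0, -0.0348, 0, 0, 0, 5, -0.0355, 0, 0, 0, 0, 0, 5, 0, 0, 0, 0, 0, 0, 5, 0, 0, 0, 0, 0, 0, 5]'

```text
time_s: 25.15
eef_pos: [0.4714, 0.4103, 0.1944]
orientation: [173.8, 0.0, 91.9]
force: [-0.3, -0.2, -2.9]
gripper_width: 0.0226
```

```bash
python3 - <<'E'
from h import *
s=robot.state();print(s["eef_pos"],s["orientation"],s["force"])
plan([.4945,.4108,.0145],[173.6,0,92])
d=cam("scene");q=[((x+.5)/10-.5+270,(y+.5)/10-.5+220) for x,y in((242,348),(440,440))]
P=ray(d,q,.038);D=P[1]-P[0];print(P,np.linalg.norm(D),np.degrees(np.arctan2(D[1],D[0]))-90)
E
```

```text
[0.4714 0.4103 0.1944] [173.8402   0.0311  91.9381] [-0.2707 -0.2013 -2.9212]
shift [-0.0004  0.0074  0.3626] rows>=3.6 turn [-0.0013  0.0002 -0.0003] rows>=0.0
[[ 0.5967 -0.035   0.038 ]
 [ 0.6248  0.0341  0.038 ]] 0.07459070182364373 -22.125711889541634
```

jog_arm --commands '[0, 0, 0, 0, 0.0037, 0.08, 5, 0, 0, 0, 0, 0.0037, 0.08, 5, 0, 0, 0, 0, 0, 0.08, 5, 0, 0, 0, 0, 0, 0.07, 5, 0, 0, 0, 0, 0, 0.03, 5, 0, 0, 0, 0, 0, 0.015, 5, 0, 0, 0, 0, 0, 0.006, 5, 0, 0, 0, 0, 0, 0, 5, 0, 0, 0, 0, 0, 0, 5]'

```text
time_s: 26.1
eef_pos: [0.4965, 0.4119, 0.017]
orientation: [173.6, -0.0, 91.9]
force: [0.4, 0.5, -3.3]
gripper_width: 0.0229
```

jog_arm --commands '[0, 0, 0, 0, 0, 0.004, 5, 0, 0, 0, 0, 0, 0.002, 5, 0, 0, 0, 0, 0, 0, 5]'

```text
time_s: 26.4
eef_pos: [0.4966, 0.4119, 0.0141]
orientation: [173.6, -0.0, 91.9]
force: [-0.2, -1.1, 4.6]
gripper_width: 0.0225
```

jog_arm --commands '[0, 0, 0, 0, 0, 0, 55, 0, 0, 0, 0, 0, 0, 55, 0, 0, 0, 0, 0, 0, 55, 0, 0, 0, 0, 0, -0.03, 55, 0, 0, 0, 0, 0, -0.06, 55, 0, 0, 0, 0, 0, -0.09, 55, 0, 0, 0, 0, 0, -0.09, 55, 0, 0, 0, 0, 0, -0.09, 55, 0, 0, 0, 0, 0, -0.06, 55, 0, 0, 0, 0, 0, 0, 55, 0, 0, 0, 0, 0, 0, 55]'

```text
time_s: 27.5
eef_pos: [0.4732, 0.4109, 0.222]
orientation: [173.6, -0.0, 91.9]
force: [0.8, 0.0, -0.1]
gripper_width: 0.0546
```

```bash
python3 - <<'E'
from h import *
s=robot.state();print(s["eef_pos"],s["force"],s["gripper_width"])
d=cam("scene")
a=d["frame"][180:330,130:500,::-1]
cv2.imwrite("pics/end.png",cv2.resize(a,None,fx=2.15,fy=2.15,interpolation=cv2.INTER_CUBIC))
E
```

```text
[0.4732 0.4109 0.222 ] [ 0.7512  0.0031 -0.0952] 0.054570607095468855
```

View pics/end.png

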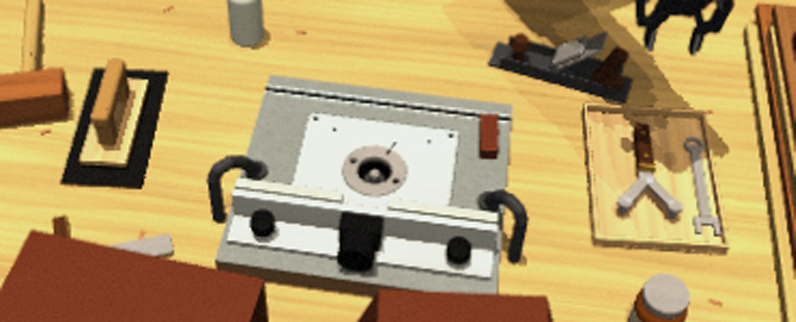

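The final view shows the spanner pins down inside the tray at about (648,180), the block on the mat at (108,115), the ring mark aligned, and the bystanders in place. I'll hand the job in.

```bash
python3 -c "
from rig import robot
print(robot.finish_job())"
```

```text
the job is handed in; nothing more can be done
None
```

I did the whole task and handed it in at about 27.5 s of the 72 s allowed; the hand-in gives no verdict.

- **Block:** it stands upright and lengthwise on the mat. In the picture its base lies well inside the mat's edges.
- **Ring:** both pins went in fully, then I turned the ring clockwise until the force jumped to about 24 N at the hard stop. In the picture afterwards the ring's dark line meets the plate's. The holes had turned 40.3°, against 40.9° expected from the first marks.
- **Spanner:** it lies pins down in the tray, clear of the edges and the wrench. The gripper is open and well above it.
- **Bystanders:** none shows any visible shift in the last picture. I checked them only by eye and did not measure them.

One check disagreed: before insertion, the pins looked about 1.2 px higher in the scene view than I had calculated. The first probe met a light sideways force. Moving about 2.5 mm along the handle and 1 mm sideways freed the pins, and they then seated at the expected height.

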